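# Clamp a filter bowl mouth-down for drain service

### The arm

A 6-joint arm with a two-finger parallel gripper is mounted at the origin on a cart in front of the work surface, level with it; the furniture and walls round the work are solid. World frame = base frame: x ahead of the robot, y to its left, z up, the work surface at z = 0. Lengths are in m, angles in rad, forces in N, time in s.
With the tool pointing down it reaches from about 0.375 to 0.9 m from the base axis. Payload 3.1 kg.
Tool frame: the origin (TCP) lies at the very end of the fingers, on their centre line; the grasp point (between the pads) lies 19 mm behind it; z points along the fingers, y is the direction in which the jaws open and shut (so a half turn about z gives the same grasp; the last joint's range is limited). The gripper opens to 85 mm and grips with 20 to 120 N. Pads are 22 mm wide; open, the fingers measure 114 mm over their backs; the gripper's body (76 mm by 85 mm) begins 54 mm behind the grasp point. The pads swing forward as they close: fully open they stand 13 mm farther back than shut.
Start: joints at [-1.468, 0.527, 1.433, -0, 1.181, -0.178], TCP at [0.173, -0.6, 0.231] pointing down, gripper open.
Joint ranges: [-3.08, 3.08], [-0.75, 2.2], [0.22, 2.44], [-1.43, 4.57], [0, 2.65], [-2.85, 2.85]. Speed limits (rad/s): [2.79, 2.79, 3.14, 3.14, 3.14, 3.14].

### API

Orientations are given as a unit quaternion [x, y, z, w].
In Python, from station import manip gives the robot as it stands.
- The arm moves only by the tool send_rows, never from a script. Its argument "motion" is a list of rows, each an object with "gripper": the finger opening in mm, from 0 to 85.4; "travel": the shift along the tool's x, y, z in mm, a list of three; "rotation": the turn, a rotation vector about the tool's x, y, z in degrees, a list of three. In form: [{"gripper": gripper, "travel": [x, y, z], "rotation": [ax, ay, az]}, ...]. A call has 1 to 12 rows; each row shifts and turns the commanded pose from where the row before left it, along the tool's axes as they then stand; what a row does not reach is not made up. A row lasts 1/12 s, in which the tool goes at most 41.7 mm and 7.16 degrees, less where a joint would pass 70% of its speed; a pose out of reach is approached as far as the arm can. A call is refused whole if a number of a shift passes 41.7 or a number of a turn 7.16, either way. A call with a gripper value outside its range is refused whole. The fingers move at their own pace and stop on an object; "newtons" is the grip in N (left out, the last holds). Time passes only in rows, so rows that do not move let the fingers close. It gives the time, the measured TCP pose, the force and the opening at its end, in the units of the state.
- manip.sense(): the state, without advancing time (a new reading comes with each control period).
- manip.snapshot(name): name is "side" or "top" or "wrist"; returns the picture (480x640x3 uint8, red, green, blue); there is no depth.
- manip.calibration(name): a dict with "fx", "fy", "cx", "cy" (pixels), "cam_to_world" (4x4, takes a point from camera to world coordinates). Camera axes: x right, y down, z forward; pixel columns grow to the right and rows downward; lengths in m; the calibration is good to about 2 mm. A picture is of the moment at which its call begins: read the wrist's pose just before it. calibration takes no time and is no camera call; for the wrist camera it gives the pose at the moment of the call.
- manip.sign_off(): hands the job in, once; it reports no verdict.
The state is a dict: "t": time; "q": joint angles; "qd": joint speeds; "tau": joint torques, N m; "tcp_pos": TCP position; "tool_rot": TCP orientation; "force": force on the tool from outside, world axes, zero at the start; "ft_torque": the same for the moment, N m; "finger_gap": opening from 0.0 (shut) to 1.0 (fully open).
Only numpy, scipy, OpenCV 4.12 (cv2) and the standard library are available. Lean on these libraries where they do the work, as an engineer would, in place of code of your own. Each camera call takes 0.05 s, during which the arm holds its last target. There are 200 camera calls.

### The job

The grey eight-sided filter bowl has to be held for me while I undo its drain plug. Turn it mouth-down over the spigot of the bench clamp so that it sits flat on the rubber ring, let go of it, then pump the clamp's ratchet trigger against its handle until the rubber jaw bears on the bowl and the spring behind the jaw is clearly squeezed, but stop well before the spring closes up, which would crush the bowl. Finish still holding the trigger squeezed: do not let go of it, do not push the rod or jaw by hand, and leave the other parts on the cart where they are.

Things in the scene. Friction and masses are not known exactly. Their poses are not given: they have to be found in the camera images.
- bowl: loose eight-sided cup of light grey plastic, 0.14 kg: 56 mm across flats, 68 high, wall 5, inside 46 across flats and 54 deep. Origin: centre of the closed foot; z to the mouth; starts mouth-up. Flats face its x and y axes and the 45 degree directions between. Brass hex drain plug sunk in the foot: it stands flat on either end and lies steadily on any flat (axis 28 mm up)
- bowl_middle (a point): middle of the bowl, on its axis 34 mm above the foot
- bowl_mouth (a point): centre of the bowl's mouth, in the plane of the rim
- clamp: bench clamp, bolted down: grey base plate 274x72x10 mm, aluminium cheeks 106 high at x -188..-104 mm. Origin on the cart under the spigot; x level along the rod from handle to fixed jaw, z up. Rubber face of the fixed jaw at x +30, 48 wide, its block 50 high, up to x +60. Fixed black handle at x -159..-145, 24 wide, 104 to 170 mm above the cart
- clamp_seat (a point): centre of the black rubber ring (66 mm) that the bowl's mouth sits on, 12 mm above the cart, axes as the clamp's. The round aluminium spigot, 36 mm in diameter with a chamfered top, rises 12 mm above this point and enters the mouth with 5 mm to spare all round. A bowl centred here is 2 mm from the fixed jaw
- clamp_grip (a point): 154 mm above the cart, mid way between the back of the handle and the front of the fully squeezed trigger (30 mm over both); axes as the clamp's. Pinch here from above along the clamp's x, one finger behind the handle, one before the trigger. At rest it leans out, 49 mm over both (55 at the tip): fingers centred here must open to 80 mm for it to come right back
- clamp_trigger: black trigger standing before the handle on the fixed jaw's side; its moulded grip is 12 mm thick, 22 wide and reaches 20 to 74 mm above the pivot. Origin at the pivot, 92 mm above the cart at x -135 mm of the clamp
- trigger_angle (a joint): trigger: 0 at rest (leans towards the jaws), 0.30 rad fully squeezed (upright, at its stop). A spring brings it back: 3 to 6 N at the grip, plus about 0.6 of the jaw's force while driving. One full squeeze drives the rod 6 to 9 mm (two or three teeth) to the fixed jaw; let out, the pawls keep it there, less up to 2 mm under load
- clamp_rod: square toothed steel rod through the cheeks, carrying spring, head and jaw; slides along the clamp's x, only towards the fixed jaw. Its x relative to the clamp is its travel (starts 6 to 16 mm, at most 55)
- clamp_head: moving jaw: steel plate 44 x 36 mm with a black rubber face, on a spring at the rod's front end. Origin at the middle of the rubber face, 42 mm above the cart, x towards the fixed jaw. With the bowl seated it starts 14 to 26 mm short of the bowl
- jaw_spring (a joint): squeeze of the spring behind the moving jaw: 0 with the jaw free, up to 0.018 m when the spring is closed up solid; 1 N for each mm
- gauge: bystander: round black pressure gauge, 63 mm, lying face up
- spanner: bystander: open spanner 210 mm long lying on the cart's front edge
- solenoid: bystander: white solenoid valve with black coil, 109 mm high
- valve: bystander: small brass ball valve with red lever, 130 mm long, 72 mm high
- tape: bystander: roll of seal tape, 61 mm, lying flat
- filter: bystander: upright air filter, grey bowl with teal knob, 126 mm high

How it is judged:
By the outcome, as a careful person would: the job done as asked, in the order asked, and still so for the second after the job is handed in, while the arm keeps its last pose, push and grip.
It also fails if it takes over 67 s, if anything falls off the work surface, if the arm or the gripper's body presses on something with over 40 N, if the wrist force passes 120 N, or if a joint passes its speed limit or range.

## Working session

There is one attempt and no reset: what is moved stays moved. The work goes in short steps, Python scripts to look and compute and a tool call to move; the robot and the scene stay as the last step left them, time stands still between calls to the robot, and variables do not carry over. Pictures are saved under pics/ and viewed, about 8 in all and at most 12, crops included, and the job is handed in when it is done.

Besides the shell and the picture viewer there is one more tool, called after "Request:" as name([rows], argument=value, ...), one row to a line, values as JSON. send_rows: Moves the arm, as the interface text tells. Its arguments: {"type":"object","properties":{"motion":{"type":"array","items":{"type":"object","properties":{"gripper":{"type":"number"},"travel":{"type":"array","items":{"type":"number"}},"rotation":{"type":"array","items":{"type":"number"}}}}},"newtons":{"type":"number"}},"required":["motion"]}

```bash
mkdir -p pics; python3 - <<'E'
from station import manip
import cv2,numpy as np
np.set_printoptions(precision=4,suppress=True)
s=manip.sense();print(s['t'],s['tcp_pos'],s['tool_rot'],s['finger_gap'])
for n in('side','top','wrist'):
    c=manip.calibration(n);print(n,c['fx'],c['fy'],c['cx'],c['cy']);print(np.array(c['cam_to_world']))
    cv2.imwrite(f'pics/{n}0.png',cv2.cvtColor(manip.snapshot(n),cv2.COLOR_RGB2BGR))
E
```

```text
0.0 [ 0.1732 -0.5998  0.2303] [ 0.9902  0.1399  0.     -0.0011] 1.000499493404325
side 504.77598255760256 504.77598255760256 318.7737679827482 234.5252081189142
[[-0.9996  0.0283 -0.0067  0.5303]
 [ 0.0218  0.5781 -0.8156  1.0089]
 [-0.0192 -0.8154 -0.5785  0.8572]
 [ 0.      0.      0.      1.    ]]
top 570.1428357301439 570.1428357301439 315.29402318982136 230.56740802007312
[[-0.0122 -0.9939  0.1096  0.3668]
 [-0.9999  0.0124  0.001  -0.0142]
 [-0.0024 -0.1095 -0.994   1.4766]
 [ 0.      0.      0.      1.    ]]
wrist 338.68847516669666 338.68847516669666 319.411543244435 237.09250824765218
[[ 0.2776 -0.9113 -0.3042  0.2513]
 [-0.9607 -0.2641 -0.0854 -0.578 ]
 [-0.0025  0.3159 -0.9488  0.3729]
 [ 0.      0.      0.      1.    ]]
```

View pics/top0.png

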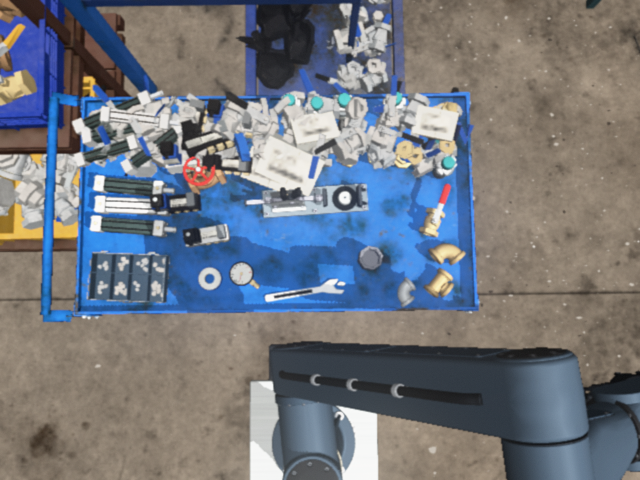

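View pics/side0.png

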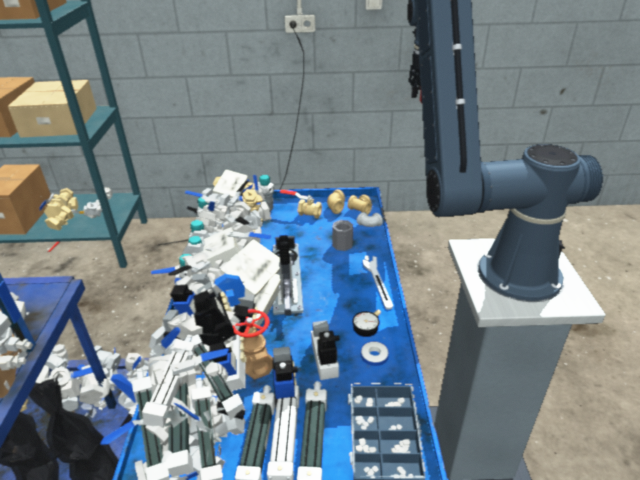

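```bash
python3 - <<'E'
import cv2
a=cv2.imread('pics/top0.png')[170:290,235:395]
cv2.imwrite('pics/c1.png',cv2.resize(a,None,fx=5,fy=5,interpolation=cv2.INTER_CUBIC))
E
cat > h.py <<'E'
from station import manip
import cv2,numpy as np
np.set_printoptions(precision=4,suppress=True)
def ray(n,u,v,z,c=None):
    c=c or manip.calibration(n);T=np.array(c['cam_to_world'])
    d=T[:3,:3]@[(u-c['cx'])/c['fx'],(v-c['cy'])/c['fy'],1];o=T[:3,3]
    return o+d*(z-o[2])/d[2]
def proj(n,p,c=None):
    c=c or manip.calibration(n);T=np.array(c['cam_to_world'])
    q=T[:3,:3].T@(np.asarray(p)-T[:3,3]);return np.array([c['fx']*q[0]/q[2]+c['cx'],c['fy']*q[1]/q[2]+c['cy']])
def snap(n,f,crop=None,k=1):
    a=cv2.cvtColor(manip.snapshot(n),cv2.COLOR_RGB2BGR)
    if crop: x0,y0,x1,y1=crop;a=a[y0:y1,x0:x1]
    cv2.imwrite('pics/'+f,cv2.resize(a,None,fx=k,fy=k,interpolation=cv2.INTER_CUBIC))
E
```

```text
(no output)
```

View pics/c1.png

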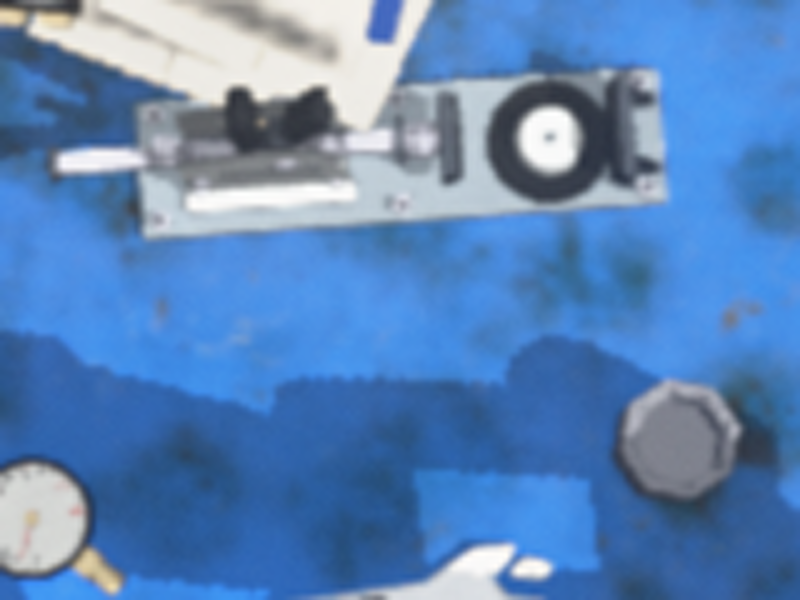

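```bash
python3 - <<'E'
from h import *
f=lambda u,v,z:ray('top',235+u/5-.4,170+v/5-.4,z)
sp=f(549,138,.024);rg=f(548,141,.012);b=f(678,438,.068)
print('spigot',sp,rg,'bowl',b)
P=[f(*p,.010) for p in[(137,102),(660,68),(668,200),(148,238)]]
for p in P:print(p)
for a,c in((0,1),(3,2)):
    d=P[c]-P[a];print(np.linalg.norm(d),np.degrees(np.arctan2(d[1],d[0])))
print('handle/trig tips',f(240,118,.17),f(308,115,.165),'headface',f(460,138,.055),'boxtip',f(345,130,.05),f(345,130,.1))
print('rim pts',[f(*p,.068)[:2] for p in[(680,378),(735,432),(620,440),(678,500)]])
s=manip.sense();print(s['q'])
c=manip.calibration('wrist');T=np.eye(4)
from scipy.spatial.transform import Rotation as R
T[:3,:3]=R.from_quat(s['tool_rot']).as_matrix();T[:3,3]=s['tcp_pos'];print(T);print(np.linalg.inv(T)@np.array(c['cam_to_world']))
E
```

```text
spigot [ 0.6125 -0.0888  0.024 ] [ 0.613  -0.0889  0.012 ] bowl [ 0.4541 -0.1477  0.068 ]
[0.6366 0.1251 0.01  ]
[ 0.6512 -0.1482  0.01  ]
[ 0.5815 -0.1508  0.01  ]
[0.5649 0.1195 0.01  ]
0.27360367386219525 -86.94957182965217
0.27077112872245274 -86.49837471160532
handle/trig tips [0.599 0.062 0.17 ] [0.6009 0.0306 0.165 ] headface [ 0.6078 -0.0423  0.055 ] boxtip [0.6135 0.0158 0.05  ] [0.6049 0.0148 0.1   ]
rim pts [array([ 0.4838, -0.1493]), array([ 0.4567, -0.1759]), array([ 0.4534, -0.119 ]), array([ 0.4235, -0.147 ])]
[-1.4685  0.5283  1.4336  0.      1.1814 -0.1785]
[[ 0.9608  0.2771 -0.0001  0.1732]
 [ 0.2771 -0.9608  0.0017 -0.5999]
 [ 0.0003 -0.0017 -1.      0.2305]
 [ 0.      0.      0.      1.    ]]
[[ 0.0005 -0.9487 -0.3163  0.0812]
 [ 1.      0.0006 -0.0003  0.0004]
 [ 0.0005 -0.3163  0.9487 -0.1425]
 [ 0.      0.      0.      1.    ]]
```

Request:
send_rows([
  {"gripper":85,"travel":[28.7,-27.6,-1.4],"rotation":[0,0,0]},
  {"gripper":85,"travel":[28.7,-27.6,-1.4],"rotation":[0,0,0]},
  {"gripper":85,"travel":[28.7,-27.6,-1.4],"rotation":[0,0,0]},
  {"gripper":85,"travel":[28.7,-27.6,-1.4],"rotation":[0,0,0]},
  {"gripper":85,"travel":[28.7,-27.6,-1.4],"rotation":[0,0,0]},
  {"gripper":85,"travel":[28.7,-27.6,-1.4],"rotation":[0,0,0]},
  {"gripper":85,"travel":[28.7,-27.6,-1.4],"rotation":[0,0,0]},
  {"gripper":85,"travel":[28.7,-27.6,-1.4],"rotation":[0,0,0]},
  {"gripper":85,"travel":[28.7,-27.6,-1.4],"rotation":[0,0,0]},
  {"gripper":85,"travel":[28.7,-27.6,-1.4],"rotation":[0,0,0]},
  {"gripper":85,"travel":[28.7,-27.6,-1.4],"rotation":[0,0,0]},
  {"gripper":85,"travel":[28.7,-27.6,-1.4],"rotation":[0,0,0]},
])

```text
t: 1.15
tcp_pos: [0.4128, -0.1849, 0.2482]
tool_rot: [0.99, 0.14, -0.0, -0.0]
force: [0.3, -0.2, 0.5]
finger_gap: 0.995
```

Request:
send_rows([
  {"gripper":85,"travel":[28.7,-27.6,-1.4],"rotation":[0,0,0]},
  {"gripper":85,"travel":[28.7,-27.6,-1.4],"rotation":[0,0,0]},
  {"gripper":85,"travel":[0,0,0],"rotation":[0,0,-7]},
  {"gripper":85,"travel":[0,0,0],"rotation":[0,0,-7]},
  {"gripper":85,"travel":[0,0,0],"rotation":[0,0,-7]},
  {"gripper":85,"travel":[0,0,0],"rotation":[0,0,-7]},
  {"gripper":85,"travel":[0,0,0],"rotation":[0,0,-7]},
  {"gripper":85,"travel":[0,0,0],"rotation":[0,0,-7]},
  {"gripper":85,"travel":[0,0,0],"rotation":[0,0,-7]},
  {"gripper":85,"travel":[0,0,0],"rotation":[0,0,-7]},
  {"gripper":85,"travel":[0,0,0],"rotation":[0,0,-7]},
  {"gripper":85,"travel":[0,0,0],"rotation":[0,0,-7]},
])

```text
t: 2.15
tcp_pos: [0.452, -0.1178, 0.2507]
tool_rot: [0.729, 0.685, -0.0, -0.0]
force: [-1.3, 0.6, -0.9]
finger_gap: 0.997
```

Request:
send_rows([
  {"gripper":85,"travel":[0,0,0],"rotation":[0,0,-7]},
  {"gripper":85,"travel":[0,0,0],"rotation":[0,0,0]},
  {"gripper":85,"travel":[0,0,0],"rotation":[0,0,0]},
])

```text
t: 2.4
tcp_pos: [0.4521, -0.1178, 0.2508]
tool_rot: [0.689, 0.725, -0.0, -0.0]
force: [1.2, 0.7, 0.1]
finger_gap: 0.994
```

```bash
python3 - <<'E'
from h import *
snap('wrist','w1.png')
s=manip.sense();print(s['t'],s['tcp_pos'],s['tool_rot'],s['q'])
print(proj('wrist',[.4541,-.1477,.068]),proj('wrist',[.4541,-.1477,0]))
E
```

```text
2.45 [ 0.4521 -0.1178  0.2508] [ 0.6888  0.7249 -0.     -0.0001] [-0.4948  0.2886  1.7907  0.      1.0626 -0.5458]
[319.9083 239.5444] [319.8588 221.3544]
```

View pics/w1.png

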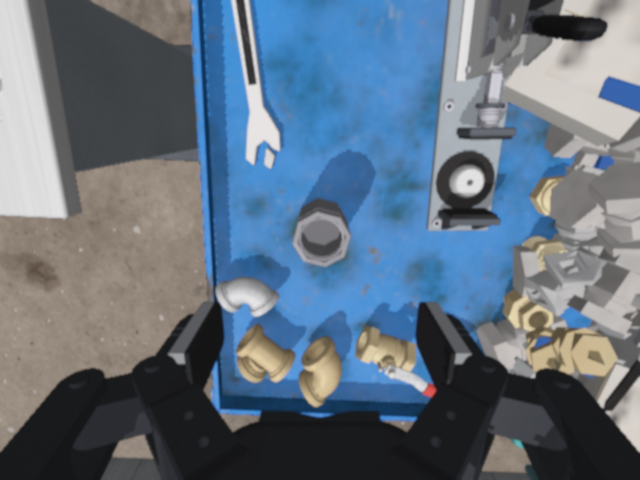

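```bash
python3 - <<'E'
import cv2,numpy as np
a=cv2.imread('pics/w1.png')
b=cv2.resize(a[190:280,280:370],None,fx=6,fy=6,interpolation=cv2.INTER_CUBIC)
c=cv2.resize(a[120:240,425:515],None,fx=4.5,fy=4.5,interpolation=cv2.INTER_CUBIC)
d=np.zeros((540,800,3),np.uint8);d[:540,:395]=b[:, 70:465];d[:,397:802]=c[:,:403]
cv2.imwrite('pics/c2.png',d)
E
```

```text
(no output)
```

View pics/c2.png

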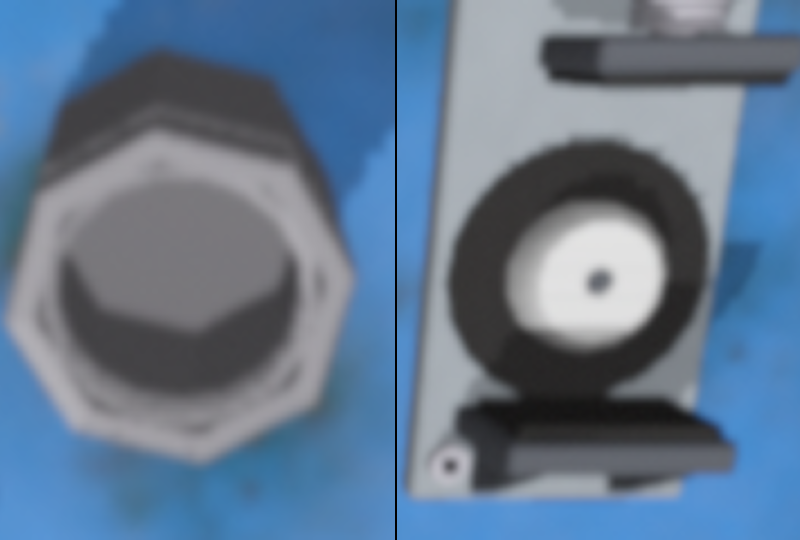

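```bash
python3 - <<'E'
from h import *
V=[(158,130),(292,168),(352,285),(318,405),(202,463),(78,425),(10,318),(45,190)]
P=np.array([ray('wrist',280+(u+70)/6-.4,190+v/6-.4,.068)[:2] for u,v in V])
c=P.mean(0);d=P-c;print(c,np.linalg.norm(d,axis=1))
a=np.degrees(np.arctan2(d[:,1],d[:,0]))
m=np.degrees(np.angle(np.mean(np.exp(1j*np.radians(a*8)))))/8
print(a,'vertex mod45',m,'flat',m+22.5)
g=lambda u,v,z:ray('wrist',425+(u-397)/4.5-.4,120+v/4.5-.4,z)
print('spigot',g(599,281,.024),'ring',g(578,270,.012))
for p in[(455,10),(412,495),(680,495)]:print(g(*p,.010))
print('head face L/R',g(545,75,.06),g(790,80,.06),'jaw top edges',g(500,400,.05),g(690,400,.05),g(510,480,.06),g(732,465,.06))
E
```

```text
[ 0.4558 -0.1477] [0.0299 0.0294 0.0288 0.0302 0.0301 0.0289 0.0293 0.0299]
[ 100.644    54.8073    8.3891  -36.1099  -80.2806 -125.2476 -170.8318
  142.609 ] vertex mod45 9.248226359396389 flat 31.74822635939639
spigot [ 0.6143 -0.0881  0.024 ] ring [ 0.6139 -0.0873  0.012 ]
[ 0.574  -0.0279  0.01  ]
[ 0.5822 -0.1484  0.01  ]
[ 0.6526 -0.1448  0.01  ]
head face L/R [ 0.5785 -0.0409  0.06  ] [ 0.63   -0.0393  0.06  ] jaw top edges [ 0.585  -0.1129  0.05  ] [ 0.6288 -0.1107  0.05  ] [ 0.5865 -0.1292  0.06  ] [ 0.6362 -0.123   0.06  ]
```

Request:
send_rows([
  {"gripper":72,"travel":[0,0,0],"rotation":[0,0,5.4]},
  {"gripper":72,"travel":[0,0,0],"rotation":[0,0,5.4]},
  {"gripper":72,"travel":[0,0,0],"rotation":[0,0,5.4]},
  {"gripper":72,"travel":[0,0,0],"rotation":[0,-5,0]},
  {"gripper":72,"travel":[0,0,0],"rotation":[0,-5,0]},
  {"gripper":72,"travel":[0,0,0],"rotation":[0,-5,0]},
  {"gripper":72,"travel":[0,0,0],"rotation":[0,-5,0]},
  {"gripper":72,"travel":[0,0,0],"rotation":[0,-5,0]},
  {"gripper":72,"travel":[0,0,0],"rotation":[0,-5,0]},
  {"gripper":72,"travel":[0,0,0],"rotation":[0,-5,0]},
  {"gripper":72,"travel":[0,0,0],"rotation":[0,-5,0]},
  {"gripper":72,"travel":[0,0,0],"rotation":[0,-5,0]},
])

```text
t: 3.45
tcp_pos: [0.4528, -0.1175, 0.2514]
tool_rot: [0.724, 0.573, -0.3, 0.24]
force: [-0.8, 0.6, -0.1]
finger_gap: 0.842
```

Request:
send_rows([
  {"gripper":72,"travel":[32.6,2.5,22.4],"rotation":[0,0,0]},
  {"gripper":72,"travel":[32.6,2.5,22.4],"rotation":[0,0,0]},
  {"gripper":72,"travel":[32.6,2.5,22.4],"rotation":[0,0,0]},
  {"gripper":72,"travel":[32.6,2.5,22.4],"rotation":[0,0,0]},
  {"gripper":72,"travel":[0,0,0],"rotation":[0,0,0]},
  {"gripper":72,"travel":[0,0,0],"rotation":[0,0,0]},
])

```text
t: 3.95
tcp_pos: [0.4672, -0.0921, 0.0935]
tool_rot: [0.723, 0.575, -0.302, 0.237]
force: [-0.4, -1.0, -0.1]
finger_gap: 0.841
```

```bash
cat >> h.py <<'E'
from scipy.spatial.transform import Rotation as R
def tgt(p):
    "travel (mm) in tool axes from present TCP to p"
    s=manip.sense();M=R.from_quat(s['tool_rot']).as_matrix()
    print('t %.2f'%s['t'],'tcp',np.array(s['tcp_pos']),'q',np.array(s['q']),'F',np.array(s['force']),'gap',s['finger_gap']*85.4);print(M)
    d=1000*M.T@(np.asarray(p)-s['tcp_pos']);print('travel',d);return d
E
python3 - <<'E'
from h import *
tgt([.4524,-.1608,.0246])
E
```

```text
t 3.95 tcp [ 0.4672 -0.0921  0.0935] q [ 0.0028  0.7699  1.8224 -0.9329  1.0305  0.9295] F [-0.3626 -0.9807 -0.1299] gap 71.84096031410559
[[ 0.1564  0.9738 -0.1651]
 [ 0.6878 -0.2273 -0.6894]
 [-0.7089 -0.0057 -0.7053]]
travel [-0.7309  1.6206 98.3641]
```

Request:
send_rows([
  {"gripper":72,"travel":[-0.2,0.4,24.6],"rotation":[0,0,0]},
  {"gripper":72,"travel":[-0.2,0.4,24.6],"rotation":[0,0,0]},
  {"gripper":72,"travel":[-0.2,0.4,24.6],"rotation":[0,0,0]},
  {"gripper":72,"travel":[-0.2,0.4,24.6],"rotation":[0,0,0]},
  {"gripper":72,"travel":[0,0,0],"rotation":[0,0,0]},
  {"gripper":45,"travel":[0,0,0],"rotation":[0,0,0]},
  {"gripper":45,"travel":[0,0,0],"rotation":[0,0,0]},
  {"gripper":45,"travel":[0,0,0],"rotation":[0,0,0]},
  {"gripper":45,"travel":[0,0,0],"rotation":[0,0,0]},
  {"gripper":45,"travel":[0,0,0],"rotation":[0,0,0]},
  {"gripper":45,"travel":[0,0,0],"rotation":[0,0,0]},
], newtons=30)

```text
t: 4.87
tcp_pos: [0.4554, -0.1611, 0.0296]
tool_rot: [0.723, 0.574, -0.3, 0.241]
force: [-0.1, -1.9, 8.5]
finger_gap: 0.653
```

```bash
python3 - <<'E'
from h import *
snap('wrist','w2.png')
tgt([.4524,-.1608,.0246])
E
```

```text
t 4.92 tcp [ 0.4554 -0.1611  0.0296] q [-0.1339  0.8886  1.8827 -1.1527  0.885   1.0918] F [ 0.2385 -1.4079  9.2386] gap 55.63793862861594
[[ 0.1616  0.9742 -0.1577]
 [ 0.6853 -0.2257 -0.6924]
 [-0.7101  0.0038 -0.7041]]
travel [ 3.2455 -3.0242  3.7754]
```

View pics/w2.png

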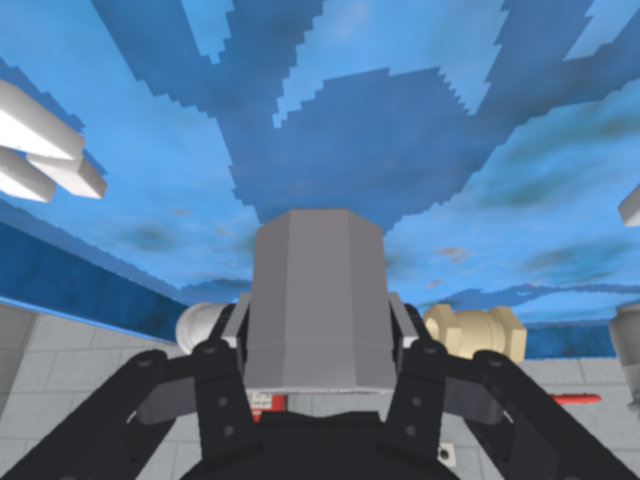

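Request:
send_rows([
  {"gripper":45,"travel":[-17.8,0,-17.6],"rotation":[0,0,0]},
  {"gripper":45,"travel":[-17.8,0,-17.6],"rotation":[0,0,0]},
  {"gripper":45,"travel":[-17.8,0,-17.6],"rotation":[0,0,0]},
  {"gripper":45,"travel":[-17.8,0,-17.6],"rotation":[0,0,0]},
  {"gripper":45,"travel":[0,0,0],"rotation":[-4,0,-3.95]},
  {"gripper":45,"travel":[0,0,0],"rotation":[-4,0,-3.95]},
  {"gripper":45,"travel":[0,0,0],"rotation":[-4,0,-3.95]},
  {"gripper":45,"travel":[0,0,0],"rotation":[0,0,0]},
], newtons=40)

```text
t: 5.58
tcp_pos: [0.4512, -0.1598, 0.1273]
tool_rot: [0.631, 0.675, -0.261, 0.279]
force: [-0.9, -1.2, -1.5]
finger_gap: 0.649
```

Request:
send_rows([
  {"gripper":45,"travel":[20,0,-20],"rotation":[0,5,0]},
  {"gripper":45,"travel":[20,0,-20],"rotation":[0,5,0]},
  {"gripper":45,"travel":[20,0,-10],"rotation":[0,5,0]},
  {"gripper":45,"travel":[20,0,0],"rotation":[0,5,0]},
  {"gripper":45,"travel":[20,0,0],"rotation":[0,5,0]},
  {"gripper":45,"travel":[0,0,0],"rotation":[0,5,0]},
  {"gripper":45,"travel":[0,0,0],"rotation":[0,5,0]},
  {"gripper":45,"travel":[0,0,0],"rotation":[0,5,0]},
  {"gripper":45,"travel":[0,0,0],"rotation":[0,5,0]},
  {"gripper":45,"travel":[0,0,0],"rotation":[0,0,0]},
])

```text
t: 6.42
tcp_pos: [0.4494, -0.0495, 0.1081]
tool_rot: [0.685, 0.728, -0.002, 0.007]
force: [0.5, -0.1, -2.1]
finger_gap: 0.649
```

```bash
python3 - <<'E'
from h import *
tgt([.479,-.01,.15])
E
```

```text
t 6.42 tcp [ 0.4494 -0.0495  0.1081] q [-0.3518  0.5155  1.9767 -0.015   0.6391 -0.4003] F [ 0.4712 -0.0928 -2.1482] gap 55.44435054003954
[[-0.0605  0.9981  0.0066]
 [ 0.9981  0.0606 -0.012 ]
 [-0.0123  0.0059 -0.9999]]
travel [ 37.1458  32.2064 -42.1454]
```

Request:
send_rows([
  {"gripper":45,"travel":[18,16,-20],"rotation":[0,5,0]},
  {"gripper":45,"travel":[18,16,-20],"rotation":[0,5,0]},
  {"gripper":45,"travel":[0,0,0],"rotation":[0,5,0]},
  {"gripper":45,"travel":[0,0,0],"rotation":[0,5,0]},
  {"gripper":45,"travel":[0,0,0],"rotation":[0,5,0]},
  {"gripper":45,"travel":[0,0,0],"rotation":[0,5,0]},
  {"gripper":45,"travel":[0,0,0],"rotation":[0,5,0]},
  {"gripper":45,"travel":[0,0,0],"rotation":[0,5,0]},
  {"gripper":45,"travel":[0,0,0],"rotation":[0,5,0]},
  {"gripper":45,"travel":[0,0,0],"rotation":[0,0,0]},
  {"gripper":45,"travel":[0,0,0],"rotation":[0,0,0]},
])

```text
t: 7.33
tcp_pos: [0.4759, -0.0108, 0.1472]
tool_rot: [0.634, 0.676, 0.256, -0.275]
force: [-0.0, -0.0, -1.3]
finger_gap: 0.655
```

```bash
python3 - <<'E'
from h import *
tgt([.479,.0,.030])
snap('side','s1.png',(230,170,430,320),4)
E
```

```text
t 7.33 tcp [ 0.4759 -0.0108  0.1472] q [-0.6254  0.6683  1.7875  0.5902  1.2931 -1.0355] F [-0.0214 -0.0479 -1.3406] gap 55.92713185044621
[[-0.0446  0.9979 -0.0473]
 [ 0.7168  0.0649  0.6943]
 [ 0.6959 -0.0029 -0.7182]]
travel [-73.9526   4.1622  91.5374]
```

View pics/s1.png

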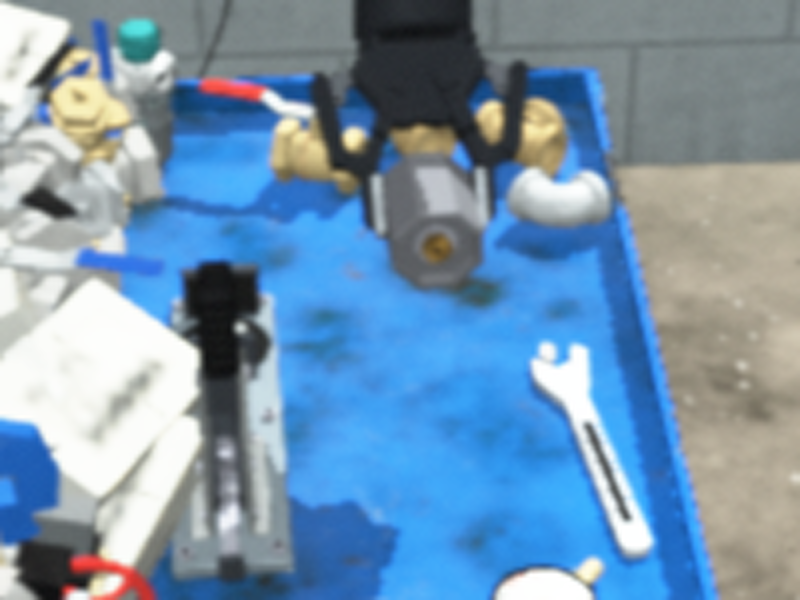

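Request:
send_rows([
  {"gripper":45,"travel":[-18.5,1,22.5],"rotation":[0,0.2,0]},
  {"gripper":45,"travel":[-18.5,1,22.5],"rotation":[0,0.2,0]},
  {"gripper":45,"travel":[-18.5,1,22.5],"rotation":[0,0.2,0]},
  {"gripper":45,"travel":[-14,1,17],"rotation":[0,0.2,0]},
  {"gripper":45,"travel":[-7,0,8],"rotation":[0,0,0]},
  {"gripper":45,"travel":[-5,0,5.5],"rotation":[0,0,0]},
  {"gripper":45,"travel":[0,0,0],"rotation":[0,0,0]},
  {"gripper":45,"travel":[0,0,0],"rotation":[0,0,0]},
])

```text
t: 8.05
tcp_pos: [0.4795, 0.0005, 0.0218]
tool_rot: [0.631, 0.675, 0.262, -0.279]
force: [0.1, 0.3, -1.4]
finger_gap: 0.652
```

```bash
python3 - <<'E'
from h import *
tgt([.479,.0,.0155])
E
```

```text
t 8.05 tcp [0.4795 0.0005 0.0218] q [-0.6093  0.9095  1.8014  0.6703  1.0944 -1.1963] F [ 0.0822  0.3025 -1.4443] gap 55.65706395315892
[[-0.0473  0.9978 -0.046 ]
 [ 0.7058  0.066   0.7053]
 [ 0.7068  0.0008 -0.7074]]
travel [-4.7989 -0.5125  4.1611]
```

Lower a few mm until contact, then release.

Request:
send_rows([
  {"gripper":45,"travel":[-1.8,0,1.8],"rotation":[0,0,0]},
  {"gripper":45,"travel":[-1.8,0,1.8],"rotation":[0,0,0]},
  {"gripper":45,"travel":[0,0,0],"rotation":[0,0,0]},
])

```text
t: 8.3
tcp_pos: [0.4795, -0.0002, 0.0163]
tool_rot: [0.632, 0.674, 0.262, -0.279]
force: [-0.1, -1.1, -1.2]
finger_gap: 0.648
```

Request:
send_rows([
  {"gripper":45,"travel":[-0.7,0,0.7],"rotation":[0,0,0]},
  {"gripper":45,"travel":[-0.7,0,0.7],"rotation":[0,0,0]},
  {"gripper":45,"travel":[0,0,0],"rotation":[0,0,0]},
])

```text
t: 8.55
tcp_pos: [0.4794, -0.0, 0.0153]
tool_rot: [0.631, 0.674, 0.263, -0.28]
force: [-0.5, -2.5, 7.0]
finger_gap: 0.645
```

Request:
send_rows([
  {"gripper":76,"travel":[0,0,0],"rotation":[0,0,0]},
  {"gripper":76,"travel":[0,0,0],"rotation":[0,0,0]},
  {"gripper":76,"travel":[0,0,0],"rotation":[0,0,0]},
  {"gripper":76,"travel":[0,0,0],"rotation":[0,0,0]},
  {"gripper":76,"travel":[0,0,-25],"rotation":[0,0,0]},
  {"gripper":76,"travel":[0,0,-35],"rotation":[0,0,0]},
  {"gripper":76,"travel":[0,0,-35],"rotation":[0,0,0]},
  {"gripper":76,"travel":[20,0,-20],"rotation":[0,0,0]},
  {"gripper":76,"travel":[20,0,-20],"rotation":[0,0,0]},
  {"gripper":76,"travel":[20,0,-20],"rotation":[0,-5,0]},
  {"gripper":76,"travel":[20,0,0],"rotation":[0,-7,0]},
  {"gripper":76,"travel":[20,0,0],"rotation":[0,-7,0]},
])

```text
t: 9.55
tcp_pos: [0.4829, -0.037, 0.1911]
tool_rot: [0.668, 0.71, 0.153, -0.16]
force: [0.5, -0.2, 0.6]
finger_gap: 0.89
```

Request:
send_rows([
  {"gripper":76,"travel":[20,0,0],"rotation":[0,-7,0]},
  {"gripper":76,"travel":[20,0,0],"rotation":[0,-7,0]},
  {"gripper":76,"travel":[20,0,0],"rotation":[0,-6,0]},
  {"gripper":76,"travel":[10,0,0],"rotation":[0,-6,0]},
  {"gripper":76,"travel":[0,0,0],"rotation":[0,0,0]},
])

```text
t: 9.97
tcp_pos: [0.4752, 0.0368, 0.2112]
tool_rot: [0.681, 0.733, -0.0, 0.001]
force: [-1.7, 0.2, 0.3]
finger_gap: 0.89
```

```bash
python3 - <<'E'
from h import *
c=manip.calibration('wrist')
snap('wrist','w3.png')
tgt([.4753,.0638,.0853])
for n,p in dict(mouth=[.483,-.0384,.028],foot=[.4785,.0296,.028]).items():print(n,proj('wrist',p,c))
E
```

```text
t 10.02 tcp [0.4758 0.035  0.2107] q [-0.1618  0.3602  1.8173  0.0008  0.9643 -0.2349] F [-1.2925 -0.1766 -0.3701] gap 75.91647034230276
[[-0.0726  0.9974 -0.0002]
 [ 0.9974  0.0726  0.0007]
 [ 0.0007 -0.0001 -1.    ]]
travel [ 28.6862   1.6377 125.3952]
mouth [321.4265 280.0175]
foot [322.0946 217.7724]
```

View pics/w3.png

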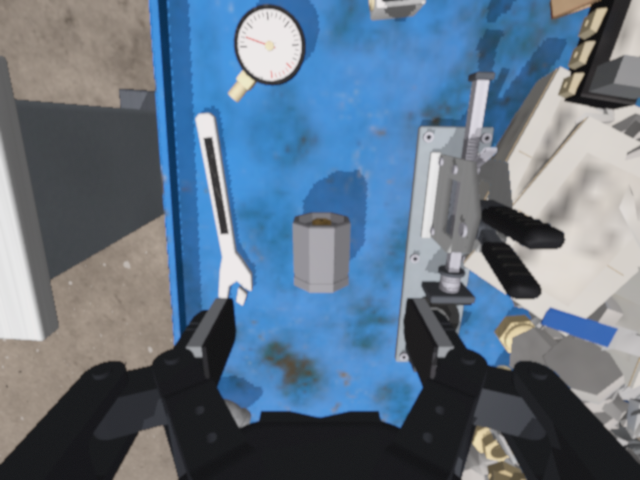

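Request:
send_rows([
  {"gripper":74,"travel":[0,0,0],"rotation":[0,-5,0]},
  {"gripper":74,"travel":[0,0,0],"rotation":[0,-5,0]},
  {"gripper":74,"travel":[0,0,0],"rotation":[0,-5,0]},
  {"gripper":74,"travel":[0,0,0],"rotation":[0,-5,0]},
  {"gripper":74,"travel":[0,0,0],"rotation":[0,-5,0]},
  {"gripper":74,"travel":[0,0,0],"rotation":[0,-5,0]},
  {"gripper":74,"travel":[0,0,0],"rotation":[0,-5,0]},
  {"gripper":74,"travel":[0,0,0],"rotation":[0,-5,0]},
  {"gripper":74,"travel":[0,0,0],"rotation":[0,-5,0]},
  {"gripper":74,"travel":[27,0.4,17],"rotation":[0,0,0]},
  {"gripper":74,"travel":[27,0.4,17],"rotation":[0,0,0]},
  {"gripper":74,"travel":[27,0.4,17],"rotation":[0,0,0]},
])

```text
t: 11.02
tcp_pos: [0.477, 0.0518, 0.115]
tool_rot: [0.633, 0.674, -0.262, 0.278]
force: [-0.9, -0.1, -0.7]
finger_gap: 0.87
```

Request:
send_rows([
  {"gripper":74,"travel":[20,0.4,12],"rotation":[0,0,0]},
  {"gripper":74,"travel":[0,0,0],"rotation":[0,0,0]},
])

```text
t: 11.18
tcp_pos: [0.475, 0.0572, 0.0895]
tool_rot: [0.631, 0.675, -0.265, 0.276]
force: [-0.8, -0.3, -0.1]
finger_gap: 0.871
```

```bash
python3 - <<'E'
from h import *
tgt([.4798,-.0068,.0146])
E
```

```text
t 11.18 tcp [0.475  0.0572 0.0895] q [ 0.3127  0.7799  1.8055 -0.9135  1.0414  0.925 ] F [-0.7906 -0.2659 -0.1185] gap 74.40708780969285
[[-0.051   0.998   0.0377]
 [ 0.7055  0.0627 -0.7059]
 [-0.7069 -0.0094 -0.7073]]
travel [ 7.5587  1.4526 98.3286]
```

Request:
send_rows([
  {"gripper":74,"travel":[1.5,0.4,24.5],"rotation":[0,0,0]},
  {"gripper":74,"travel":[1.5,0.4,24.5],"rotation":[0,0,0]},
  {"gripper":74,"travel":[1.5,0.4,24.5],"rotation":[0,0,0]},
  {"gripper":74,"travel":[1.5,0.3,24],"rotation":[0,0,0]},
  {"gripper":74,"travel":[0,0,0],"rotation":[0,0,0]},
])

```text
t: 11.6
tcp_pos: [0.4815, -0.0099, 0.0195]
tool_rot: [0.633, 0.673, -0.264, 0.277]
force: [0.4, -0.6, 1.1]
finger_gap: 0.866
```

```bash
python3 - <<'E'
from h import *
tgt([.4798,-.0068,.0150])
E
```

```text
t 11.60 tcp [ 0.4815 -0.0099  0.0195] q [ 0.1827  0.9088  1.8641 -1.1209  0.8938  1.0875] F [ 0.354  -0.5512  1.0583] gap 73.92353155125151
[[-0.0455  0.9982  0.0386]
 [ 0.7051  0.0595 -0.7066]
 [-0.7077 -0.0049 -0.7065]]
travel [ 5.4715 -1.5051  0.9301]
```

Request:
send_rows([
  {"gripper":74,"travel":[4,-1.5,0],"rotation":[0,0,0]},
  {"gripper":74,"travel":[0,0,0],"rotation":[0,0,0]},
  {"gripper":45,"travel":[0,0,0],"rotation":[0,0,0]},
  {"gripper":45,"travel":[0,0,0],"rotation":[0,0,0]},
  {"gripper":45,"travel":[0,0,0],"rotation":[0,0,0]},
  {"gripper":45,"travel":[0,0,0],"rotation":[0,0,0]},
  {"gripper":45,"travel":[0,0,0],"rotation":[0,0,0]},
  {"gripper":45,"travel":[0,0,0],"rotation":[0,0,0]},
], newtons=40)

```text
t: 12.27
tcp_pos: [0.4816, -0.0028, 0.0195]
tool_rot: [0.631, 0.674, -0.261, 0.28]
force: [-0.2, 4.0, 6.8]
finger_gap: 0.649
```

```bash
python3 - <<'E'
from h import *
c=manip.calibration('wrist')
tgt([.4798,-.0068,.0150])
snap('wrist','w4.png')
print(proj('wrist',[.480,.0296,.028],c))
E
```

```text
t 12.27 tcp [ 0.4816 -0.0028  0.0195] q [ 0.1974  0.9088  1.8637 -1.1198  0.8941  1.0969] F [-0.1852  4.0162  6.8212] gap 55.435268584267114
[[-0.0454  0.9978  0.0483]
 [ 0.7052  0.0663 -0.7059]
 [-0.7076  0.002  -0.7066]]
travel [ 0.4448 -2.0683  5.9091]
[320.6937 303.8035]
```

View pics/w4.png

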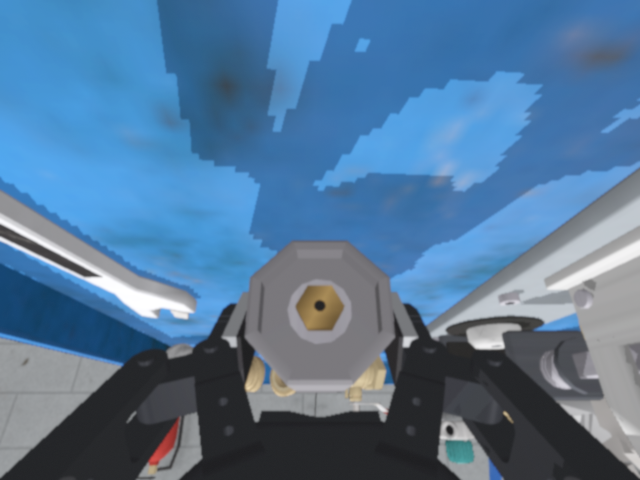

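```bash
python3 - <<'E'
from h import *
s=manip.sense();M=R.from_quat(s['tool_rot']).as_matrix();p=np.array(s['tcp_pos'])
for uv in[(319,307),(320,310)]:print(ray('wrist',*uv,.028))
# foot face bottom and top edges
print('edges',ray('wrist',315,241,.056),ray('wrist',318,389,.0), ray('wrist',318,381,.0))
h=np.array([np.cos(np.radians(-86.3)),np.sin(np.radians(-86.3)),0])
f=np.array([.4805,.031,.028])
print('foot in tool',M.T@(f-p),'h tool',M.T@h,'mouth',M.T@(f+.068*h-p))
E
```

```text
[0.4797 0.025  0.028 ]
[0.4804 0.0204 0.028 ]
edges [0.4718 0.1412 0.056 ] [ 0.5651 -1.3335  0.    ] [ 0.5349 -0.855   0.    ]
foot in tool [ 0.0179  0.0011 -0.03  ] h tool [-0.7066 -0.0017  0.7076] mouth [-0.0302  0.001   0.0182]
```

Request:
send_rows([
  {"gripper":45,"travel":[-14,0,-14],"rotation":[0,0,0]},
  {"gripper":45,"travel":[-20,0,-20],"rotation":[0,0,0]},
  {"gripper":45,"travel":[-20,0,-20],"rotation":[0,0,0]},
  {"gripper":45,"travel":[-20,0,-20],"rotation":[0,0,0]},
  {"gripper":45,"travel":[-20,0,-20],"rotation":[0,5,0]},
  {"gripper":45,"travel":[0,0,-10],"rotation":[0,6,0]},
  {"gripper":45,"travel":[0,0,-10],"rotation":[0,7,0]},
  {"gripper":45,"travel":[0,0,0],"rotation":[0,7,0]},
  {"gripper":45,"travel":[0,0,0],"rotation":[0,7,0]},
  {"gripper":45,"travel":[0,0,0],"rotation":[0,7,0]},
  {"gripper":45,"travel":[0,0,0],"rotation":[0,6,0]},
  {"gripper":45,"travel":[0,0,0],"rotation":[0,0,0]},
])

```text
t: 13.32
tcp_pos: [0.4812, 0.0058, 0.1678]
tool_rot: [0.686, 0.728, -0.001, 0.003]
force: [0.4, -0.3, -1.6]
finger_gap: 0.648
```

Request:
send_rows([
  {"gripper":45,"travel":[0,0,0],"rotation":[0,5,0]},
  {"gripper":45,"travel":[0,0,0],"rotation":[0,5,0]},
  {"gripper":45,"travel":[0,0,0],"rotation":[0,5,0]},
  {"gripper":45,"travel":[0,0,0],"rotation":[0,5,0]},
  {"gripper":45,"travel":[0,0,0],"rotation":[0,5,0]},
  {"gripper":45,"travel":[0,0,0],"rotation":[0,5,0]},
  {"gripper":45,"travel":[0,0,0],"rotation":[0,5,0]},
  {"gripper":45,"travel":[0,0,0],"rotation":[0,5,0]},
  {"gripper":45,"travel":[0,0,0],"rotation":[0,5,0]},
  {"gripper":45,"travel":[0,0,0],"rotation":[0,0,0]},
])

```text
t: 14.15
tcp_pos: [0.4796, 0.0072, 0.1645]
tool_rot: [0.634, 0.674, 0.258, -0.279]
force: [0.7, 0.2, -2.4]
finger_gap: 0.65
```

```bash
python3 - <<'E'
from h import *
tgt([.48,-.080,.14]);tgt([.6128,-.080,.14])
s=manip.sense();M=R.from_quat(s['tool_rot']).as_matrix();print('h',M@[-.7066,-.0017,.7076])
E
```

```text
t 14.15 tcp [0.4796 0.0072 0.1645] q [-0.5953  0.6389  1.7867  0.6078  1.3152 -0.9991] F [ 0.6981  0.2408 -2.425 ] gap 55.5373014223623
[[-0.041   0.998  -0.0489]
 [ 0.7109  0.0636  0.7004]
 [ 0.7021 -0.006  -0.712 ]]
travel [-79.2169  -5.0235 -43.6361]
t 14.15 tcp [0.4796 0.0072 0.1645] q [-0.5953  0.6389  1.7867  0.6078  1.3152 -0.9991] F [ 0.6981  0.2408 -2.425 ] gap 55.5373014223623
[[-0.041   0.998  -0.0489]
 [ 0.7109  0.0636  0.7004]
 [ 0.7021 -0.006  -0.712 ]]
travel [-84.6663 127.5054 -50.135 ]
h [-0.0073 -0.0068 -0.9999]
```

Request:
send_rows([
  {"gripper":45,"travel":[-26.4,-1.7,-14.5],"rotation":[0,0.2,0]},
  {"gripper":45,"travel":[-26.4,-1.7,-14.5],"rotation":[0,0.2,0]},
  {"gripper":45,"travel":[-26.4,-1.7,-14.5],"rotation":[0,0,0]},
  {"gripper":45,"travel":[-1.4,33,-1.6],"rotation":[0,0,0]},
  {"gripper":45,"travel":[-1.4,33,-1.6],"rotation":[0,0,0]},
  {"gripper":45,"travel":[-1.4,33,-1.6],"rotation":[0,0,0]},
  {"gripper":45,"travel":[-1.4,33,-1.6],"rotation":[0,0,0]},
  {"gripper":45,"travel":[0,0,0],"rotation":[0,0,0]},
  {"gripper":45,"travel":[0,0,0],"rotation":[0,0,0]},
])

```text
t: 14.9
tcp_pos: [0.6134, -0.0766, 0.1421]
tool_rot: [0.631, 0.676, 0.259, -0.279]
force: [-0.3, 0.7, -2.1]
finger_gap: 0.648
```

```bash
python3 - <<'E'
from h import *
tgt([.6128,-.080,.075])
s=manip.sense();M=R.from_quat(s['tool_rot']).as_matrix();print('h',M@[-.7066,-.0017,.7076])
m=M@[-.0302,.0,.0182]+s['tcp_pos'];print('mouth',m,'foot',m-.068*(M@[-.7066,-.0017,.7076]))
E
```

```text
t 14.90 tcp [ 0.6134 -0.0766  0.1421] q [-0.5875  0.8213  1.3759  0.5923  1.5038 -0.8704] F [-0.3413  0.7032 -2.1235] gap 55.37952554751324
[[-0.0473  0.9976 -0.0501]
 [ 0.7083  0.0689  0.7025]
 [ 0.7043 -0.0022 -0.7099]]
travel [-49.6319  -0.673   45.2301]
h [-0.0037 -0.0035 -1.    ]
mouth [ 0.6139 -0.0852  0.1079] foot [ 0.6142 -0.0849  0.1759]
```

Request:
send_rows([
  {"gripper":45,"travel":[-10,-0.2,9],"rotation":[0,0.1,0]},
  {"gripper":45,"travel":[-10,-0.2,9],"rotation":[0,0.1,0]},
  {"gripper":45,"travel":[-10,-0.2,9],"rotation":[0,0,0]},
  {"gripper":45,"travel":[-10,-0.1,9],"rotation":[0,0,0]},
  {"gripper":45,"travel":[-9,0,9],"rotation":[0,0,0]},
  {"gripper":45,"travel":[0,0,0],"rotation":[0,0,0]},
  {"gripper":45,"travel":[0,0,0],"rotation":[0,0,0]},
])

```text
t: 15.48
tcp_pos: [0.6114, -0.0809, 0.0747]
tool_rot: [0.632, 0.673, 0.262, -0.282]
force: [0.7, -0.4, -1.2]
finger_gap: 0.649
```

```bash
python3 - <<'E'
from h import *
d=tgt([.6130,-.080,.055])
s=manip.sense();M=R.from_quat(s['tool_rot']).as_matrix();print('h',M@[-.7066,-.0017,.7076])
m=M@[-.0302,.0,.0182]+s['tcp_pos'];print('mouth',m)
# saved for possible view
a=cv2.cvtColor(manip.snapshot('top'),cv2.COLOR_RGB2BGR);b=cv2.cvtColor(manip.snapshot('side'),cv2.COLOR_RGB2BGR)
print('foot px top',proj('top',m+[0,0,.068]),'side',proj('side',m+[0,0,.068]),'spigot side',proj('side',[.6134,-.0885,.024]))
A=cv2.resize(a[160:240,295:395],None,fx=4,fy=4);B=cv2.resize(b[215:295,245:345],None,fx=4,fy=4)
cv2.imwrite('pics/m1.png',np.hstack([A,B]))
E
```

```text
t 15.48 tcp [ 0.6114 -0.0809  0.0747] q [-0.5973  0.9189  1.3878  0.6011  1.4233 -0.9354] F [ 0.7343 -0.4492 -1.2433] gap 55.442775595078636
[[-0.0429  0.9979 -0.0481]
 [ 0.702   0.0643  0.7093]
 [ 0.7109 -0.0033 -0.7033]]
travel [-13.4802   1.7179  14.4273]
h [-0.0054  0.0057 -1.    ]
mouth [ 0.6118 -0.0892  0.0405]
foot px top [346.227  191.6533] side [284.1686 226.1818] spigot side [285.4057 251.8914]
```

Request:
send_rows([
  {"gripper":45,"travel":[-4.5,1,4.8],"rotation":[0,0,0]},
  {"gripper":45,"travel":[-4.5,0.7,4.8],"rotation":[0,0,0]},
  {"gripper":45,"travel":[-4.5,0,4.8],"rotation":[0,0,0]},
  {"gripper":45,"travel":[0,0,0],"rotation":[0,0,0]},
])

```text
t: 15.92
tcp_pos: [0.6132, -0.0799, 0.0549]
tool_rot: [0.631, 0.673, 0.262, -0.281]
force: [-0.6, -0.5, -0.9]
finger_gap: 0.651
```

Request:
send_rows([
  {"gripper":45,"travel":[-2,0,2],"rotation":[0,0,0]},
  {"gripper":45,"travel":[-2,0,2],"rotation":[0,0,0]},
  {"gripper":45,"travel":[0,0,0],"rotation":[0,0,0]},
])

```text
t: 16.17
tcp_pos: [0.6136, -0.0802, 0.0501]
tool_rot: [0.631, 0.673, 0.262, -0.281]
force: [0.3, -0.2, -1.3]
finger_gap: 0.647
```

Request:
send_rows([
  {"gripper":45,"travel":[-1,0,1],"rotation":[0,0,0]},
  {"gripper":45,"travel":[-1,0,1],"rotation":[0,0,0]},
  {"gripper":45,"travel":[0,0,0],"rotation":[0,0,0]},
])

```text
t: 16.42
tcp_pos: [0.614, -0.0803, 0.0488]
tool_rot: [0.631, 0.674, 0.263, -0.281]
force: [-0.2, -0.5, 2.3]
finger_gap: 0.65
```

Request:
send_rows([
  {"gripper":45,"travel":[-0.8,0,0.8],"rotation":[0,0,0]},
  {"gripper":45,"travel":[0,0,0],"rotation":[0,0,0]},
])

```text
t: 16.58
tcp_pos: [0.614, -0.0803, 0.0487]
tool_rot: [0.631, 0.674, 0.263, -0.281]
force: [-1.8, -0.6, 7.4]
finger_gap: 0.646
```

Request:
send_rows([
  {"gripper":62,"travel":[0,0,0],"rotation":[0,0,0]},
  {"gripper":74,"travel":[0,0,0],"rotation":[0,0,0]},
  {"gripper":74,"travel":[0,0,0],"rotation":[0,0,0]},
  {"gripper":74,"travel":[0,0,0],"rotation":[0,0,0]},
  {"gripper":74,"travel":[0,0,0],"rotation":[0,0,0]},
])

```text
t: 17.0
tcp_pos: [0.6138, -0.0801, 0.0464]
tool_rot: [0.631, 0.674, 0.262, -0.281]
force: [0.1, -0.8, -0.6]
finger_gap: 0.862
```

```bash
python3 - <<'E'
from h import *
tgt([.6130,-.080,.15])
E
```

```text
t 17.00 tcp [ 0.6138 -0.0801  0.0464] q [-0.5942  0.9612  1.3833  0.6062  1.3887 -0.9573] F [ 0.0757 -0.7515 -0.5765] gap 73.63185701512985
[[-0.045   0.9979 -0.0469]
 [ 0.7033  0.065   0.7079]
 [ 0.7095 -0.0011 -0.7047]]
travel [ 73.5926  -0.8867 -72.8655]
```

Request:
send_rows([
  {"gripper":80,"travel":[0,0,-25],"rotation":[0,0,0]},
  {"gripper":80,"travel":[0,0,-35],"rotation":[0,0,0]},
  {"gripper":80,"travel":[0,0,-35],"rotation":[0,0,0]},
  {"gripper":80,"travel":[25,0,-25],"rotation":[0,0,0]},
  {"gripper":80,"travel":[25,0,-25],"rotation":[0,-3,0]},
  {"gripper":80,"travel":[25,0,-25],"rotation":[0,-7,0]},
  {"gripper":80,"travel":[0,0,-10],"rotation":[0,-7,0]},
  {"gripper":80,"travel":[20,0,0],"rotation":[0,-7,0]},
  {"gripper":80,"travel":[20,0,0],"rotation":[0,-7,0]},
  {"gripper":80,"travel":[20,0,0],"rotation":[0,-7,0]},
  {"gripper":80,"travel":[20,0,0],"rotation":[0,-7,0]},
  {"gripper":80,"travel":[0,0,0],"rotation":[0,0,0]},
])

```text
t: 18.0
tcp_pos: [0.6127, -0.0674, 0.2539]
tool_rot: [0.68, 0.733, 0.001, -0.001]
force: [-0.5, -0.2, -0.0]
finger_gap: 0.936
```

Request:
send_rows([
  {"gripper":80,"travel":[0,0,0],"rotation":[0,0,-7]},
  {"gripper":80,"travel":[0,0,0],"rotation":[0,0,-7]},
  {"gripper":80,"travel":[0,0,0],"rotation":[0,0,-7]},
  {"gripper":80,"travel":[0,0,0],"rotation":[0,0,-7]},
  {"gripper":80,"travel":[0,0,0],"rotation":[0,0,-7]},
  {"gripper":80,"travel":[0,0,0],"rotation":[0,0,-7]},
  {"gripper":80,"travel":[0,0,0],"rotation":[0,0,-7]},
  {"gripper":80,"travel":[0,0,0],"rotation":[0,0,-7]},
  {"gripper":80,"travel":[0,0,0],"rotation":[0,0,-7]},
  {"gripper":80,"travel":[0,0,0],"rotation":[0,0,-7]},
  {"gripper":80,"travel":[0,0,0],"rotation":[0,0,-7]},
  {"gripper":80,"travel":[0,0,0],"rotation":[0,0,-7]},
])

```text
t: 19.0
tcp_pos: [0.6134, -0.0762, 0.2515]
tool_rot: [0.017, 1.0, 0.002, -0.001]
force: [-0.5, 0.7, 0.2]
finger_gap: 0.938
```

```bash
python3 - <<'E'
from h import *
tgt([.6046,.0552,.22])
E
```

```text
t 19.00 tcp [ 0.6134 -0.0762  0.2515] q [-0.3059  0.498   1.4261  0.0037  1.2209 -1.8443] F [-0.5047  0.6718  0.2459] gap 80.07651058741043
[[-0.9994  0.0336 -0.0023]
 [ 0.0336  0.9994  0.0044]
 [ 0.0024  0.0043 -1.    ]]
travel [ 13.1174 130.9021  32.0762]
```

Request:
send_rows([
  {"gripper":80,"travel":[0,30,0],"rotation":[0,0,-2.7]},
  {"gripper":80,"travel":[0,30,0],"rotation":[0,0,-2.7]},
  {"gripper":80,"travel":[0,30,0],"rotation":[0,0,0]},
  {"gripper":80,"travel":[0,0,0],"rotation":[0,0,0]},
  {"gripper":80,"travel":[0,0,0],"rotation":[0,0,0]},
])

```text
t: 19.42
tcp_pos: [0.6126, 0.0151, 0.2519]
tool_rot: [-0.029, 1.0, 0.002, -0.001]
force: [-0.3, 0.2, 0.3]
finger_gap: 0.938
```

```bash
python3 - <<'E'
from h import *
import json
c=manip.calibration('wrist');json.dump({k:np.array(v).tolist() for k,v in c.items()},open('cw5.json','w'))
tgt([.6046,.0552,.22])
snap('wrist','w5.png')
E
python3 -c "
import cv2
a=cv2.imread('pics/w5.png');print(a.shape)
cv2.imwrite('pics/w5b.png',cv2.resize(a[60:380,150:550],None,fx=2,fy=1.875,interpolation=cv2.INTER_CUBIC))"
```

```text
t 19.42 tcp [0.6126 0.0151 0.2519] q [-0.1591  0.4898  1.4401  0.0035  1.2145 -1.7885] F [-0.2552  0.1716  0.2859] gap 80.06897465695984
[[-0.9984 -0.0574 -0.0023]
 [-0.0574  0.9983  0.0037]
 [ 0.002   0.0038 -1.    ]]
travel [ 5.5744 40.3535 32.0506]
(480, 640, 3)
```

View pics/w5b.png

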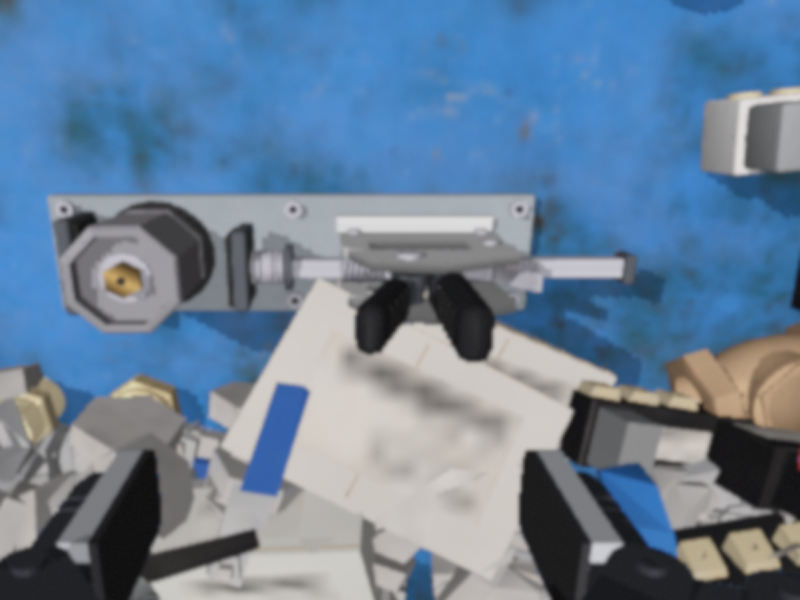

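```bash
python3 - <<'E'
from h import *
import json
c=json.load(open('cw5.json'))
g=lambda u,v,z:ray('wrist',150+u/2-.3,60+v/1.875-.3,z,c)
S=np.array([.6134,-.0885]);h=np.array([.061,-.998]);y=np.array([.998,.061])
for n,a in dict(foot=(122,280,.08),foot_oct=(123,278,.08),handle=(472,340,.17),trig=(370,335,.164),handleR=(492,340,.165),trigL=(357,335,.16),headtopL=(230,308,.06),headtopnear=(228,226,.06),plug2=(122,280,.078),plateTL=(48,196,.01),plateTR=(535,194,.01),rodend=(636,268,.045)).items():
    p=g(*a);d=p[:2]-S;print(n,p,'clamp x,y',1000*d@h,1000*d@y)
E
```

```text
foot [ 0.6134 -0.088   0.08  ] clamp x,y -0.5369455068875637 -0.0007156502518309023
foot_oct [ 0.6123 -0.0874  0.08  ] clamp x,y -1.1188295778826036 -1.0367013859861216
handle [0.6062 0.0613 0.17  ] clamp x,y -149.98099454325495 1.9231986866906676
trig [0.6082 0.0259 0.164 ] clamp x,y -114.48402481497489 1.7977327759347874
handleR [0.6074 0.0697 0.165 ] clamp x,y -158.21024181927444 3.6790852858268477
trigL [0.6098 0.0214 0.16  ] clamp x,y -109.94006421452636 3.1163378333550784
headtopL [ 0.6312 -0.0396  0.06  ] clamp x,y -47.745684172628444 20.73121348746043
headtopnear [ 0.5864 -0.0409  0.06  ] clamp x,y -49.171769879048135 -24.04920765933612
plug2 [ 0.6139 -0.0886  0.078 ] clamp x,y 0.11313949084248862 0.4789990558212117
plateTL [ 0.5825 -0.1486  0.01  ] clamp x,y 58.07353067722227 -34.53318998091719
plateTR [0.5657 0.1225 0.01  ] clamp x,y -213.46180103905976 -34.7290104529961
rodend [0.6001 0.1714 0.045 ] clamp x,y -260.22744402787214 2.6104392202143307
```

Request:
send_rows([
  {"gripper":85,"travel":[3,17,0],"rotation":[0,0,0]},
  {"gripper":85,"travel":[3,17,0],"rotation":[0,0,0]},
  {"gripper":85,"travel":[0,0,0],"rotation":[0,0,0]},
  {"gripper":85,"travel":[0,0,20],"rotation":[0,0,0]},
  {"gripper":85,"travel":[0,0,25],"rotation":[0,0,0]},
  {"gripper":85,"travel":[0,0,15],"rotation":[0,0,0]},
  {"gripper":85,"travel":[0,0,0],"rotation":[0,0,0]},
])

```text
t: 20.05
tcp_pos: [0.603, 0.0459, 0.1887]
tool_rot: [-0.027, 1.0, 0.002, -0.004]
force: [-0.6, 0.2, -0.7]
finger_gap: 0.989
```

```bash
python3 - <<'E'
from h import *
tgt([.605,.0492,.135])
E
```

```text
t 20.05 tcp [0.603  0.0459 0.1887] q [-0.1099  0.5533  1.5214  0.0028  1.0758 -1.7351] F [-0.6376  0.1632 -0.719 ] gap 84.49662793582375
[[-0.9986 -0.053  -0.0085]
 [-0.053   0.9986  0.0035]
 [ 0.0084  0.0039 -1.    ]]
travel [-2.6703  3.0136 53.7143]
```

Request:
send_rows([
  {"gripper":85,"travel":[-2,2.5,0],"rotation":[0,0,0]},
  {"gripper":85,"travel":[0,0,15],"rotation":[0,0,0]},
  {"gripper":85,"travel":[0,0,15],"rotation":[0,0,0]},
  {"gripper":85,"travel":[0,0,15],"rotation":[0,0,0]},
  {"gripper":85,"travel":[0,0,8],"rotation":[0,0,0]},
  {"gripper":85,"travel":[0,0,0],"rotation":[0,0,0]},
  {"gripper":85,"travel":[0,0,0],"rotation":[0,0,0]},
])

```text
t: 20.63
tcp_pos: [0.6078, 0.0498, 0.1401]
tool_rot: [-0.027, 1.0, 0.002, 0.0]
force: [-0.0, 0.3, 0.5]
finger_gap: 0.994
```

```bash
python3 - <<'E'
from h import *
tgt([.6046,.0552,.135])
E
```

```text
t 20.63 tcp [0.6078 0.0498 0.1401] q [-0.1029  0.6198  1.5538  0.0037  0.968  -1.7299] F [-0.0064  0.2699  0.5069] gap 84.87190343692063
[[-0.9985 -0.0541  0.0003]
 [-0.0541  0.9985  0.003 ]
 [-0.0004  0.003  -1.    ]]
travel [2.9203 5.5983 5.0989]
```

Request:
send_rows([
  {"gripper":82,"travel":[3,5.6,5],"rotation":[0,0,0]},
  {"gripper":82,"travel":[0,0,0],"rotation":[0,0,0]},
  {"gripper":82,"travel":[0,0,0],"rotation":[0,0,0]},
])

```text
t: 20.88
tcp_pos: [0.6036, 0.056, 0.1349]
tool_rot: [-0.028, 1.0, 0.002, -0.0]
force: [-0.2, 0.1, 0.5]
finger_gap: 0.957
```

```bash
python3 - <<'E'
from h import *
tgt([.6046,.0552,.135])
import json
c=manip.calibration('wrist');json.dump({k:np.array(v).tolist() for k,v in c.items()},open('cr0.json','w'))
snap('wrist','r0.png')
S=np.array([.6134,-.0885]);h=np.array([.061,-.998])
for x,z in((-48,.06),(-48,.042),(-28,.08),(-258,.045)):print(x,proj('wrist',[*(S+h*x/1000),z],c))
E
```

```text
t 20.88 tcp [0.6036 0.056  0.1349] q [-0.0932  0.6231  1.5665  0.0038  0.9529 -1.7214] F [-0.1648  0.1234  0.5497] gap 81.7532380649643
[[-0.9985 -0.0551 -0.0006]
 [-0.0551  0.9985  0.0032]
 [ 0.0004  0.0032 -1.    ]]
travel [-0.9561 -0.8629 -0.1391]
-48 [178.1128 251.6398]
-48 [187.7124 242.9199]
-28 [133.8158 263.1725]
-258 [474.7764 242.4681]
```

Request:
send_rows([
  {"gripper":28,"travel":[0,0,0],"rotation":[0,0,0]},
  {"gripper":28,"travel":[0,0,0],"rotation":[0,0,0]},
  {"gripper":28,"travel":[0,0,0],"rotation":[0,0,0]},
  {"gripper":28,"travel":[0,0,0],"rotation":[0,0,0]},
  {"gripper":28,"travel":[0,0,0],"rotation":[0,0,0]},
  {"gripper":28,"travel":[0,0,0],"rotation":[0,0,0]},
  {"gripper":28,"travel":[0,0,0],"rotation":[0,0,0]},
  {"gripper":28,"travel":[0,0,0],"rotation":[0,0,0]},
  {"gripper":28,"travel":[0,0,0],"rotation":[0,0,0]},
  {"gripper":28,"travel":[0,0,0],"rotation":[0,0,0]},
], newtons=35)

```text
t: 21.77
tcp_pos: [0.6057, 0.056, 0.1372]
tool_rot: [-0.027, 1.0, 0.002, 0.002]
force: [-1.4, 2.1, 10.3]
finger_gap: 0.34
```

```bash
python3 - <<'E'
from h import *
s=manip.sense();print(s['tcp_pos'],s['finger_gap']*85.4,s['force'])
snap('wrist','r1.png')
a=cv2.imread('pics/r0.png');b=cv2.imread('pics/r1.png')
A=cv2.resize(a[40:300],(800,300));B=cv2.resize(b[40:300],(800,300))
cv2.imwrite('pics/r01.png',np.vstack([A,B]))
E
```

```text
[0.6057 0.056  0.1372] 29.03291264118768 [-1.4168  2.1083 10.3052]
```

View pics/r01.png

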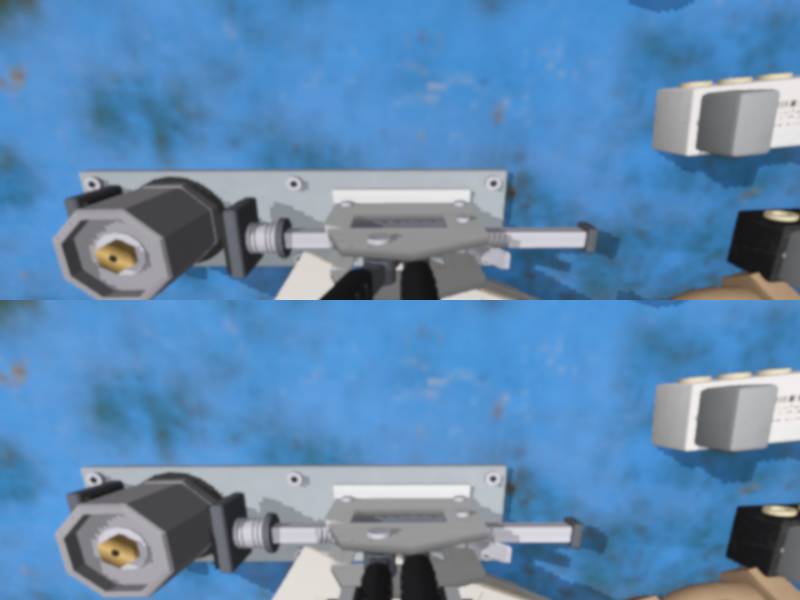

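```bash
cat > trk.py <<'E'
from h import *
import sys
# boxes in r0 (x0,y0,x1,y1)
BX=dict(boltL=(224,190,246,208),boltR=(384,190,406,208),rodend=(458,226,486,266),collar=(214,222,236,266),head=(176,208,204,262))
def track(f0,f1,off):
    a=cv2.imread('pics/'+f0,0);b=cv2.imread('pics/'+f1,0);out={}
    for n,(x0,y0,x1,y1) in BX.items():
        best=None
        T=a[y0:y1,x0:x1]
        xs=max(0,x0-off[n]-16);w=b[y0-8:y1+8,xs:x1-off[n]+16]
        r=cv2.matchTemplate(w,T,cv2.TM_CCOEFF_NORMED);_,v,_,(i,j)=cv2.minMaxLoc(r)
        d=0
        if 0<i<r.shape[1]-1:
            l,c,q=r[j,i-1],r[j,i],r[j,i+1];d=.5*(l-q)/(l-2*c+q)
        out[n]=(x0-(xs+i+d),j-8,round(float(v),3))
    k=(out['boltL'][0]+out['boltR'][0])/2
    for n,o in out.items():print(n,'shift px %.2f dy %d c %.3f -> mm %.2f'%(*o,(o[0]-k)/1.367))
if __name__=='__main__':
    o=int(sys.argv[2]);track('r0.png',sys.argv[1],dict(boltL=0,boltR=0,rodend=o,collar=o,head=int(sys.argv[3])))
E
python3 trk.py r1.png 10 10
```

```text
boltL shift px -0.51 dy -4 c 0.962 -> mm -0.27
boltR shift px 0.23 dy -4 c 0.980 -> mm 0.27
rodend shift px 11.44 dy -4 c 0.980 -> mm 8.47
collar shift px 10.06 dy -4 c 0.981 -> mm 7.46
head shift px 9.74 dy -5 c 0.785 -> mm 7.23
```

Request:
send_rows([
  {"gripper":82,"travel":[0,0,0],"rotation":[0,0,0]},
  {"gripper":82,"travel":[0,0,0],"rotation":[0,0,0]},
  {"gripper":82,"travel":[0,0,0],"rotation":[0,0,0]},
  {"gripper":82,"travel":[0,0,0],"rotation":[0,0,0]},
  {"gripper":82,"travel":[0,0,0],"rotation":[0,0,0]},
  {"gripper":82,"travel":[0,0,0],"rotation":[0,0,0]},
  {"gripper":82,"travel":[0,0,0],"rotation":[0,0,0]},
  {"gripper":82,"travel":[0,0,0],"rotation":[0,0,0]},
  {"gripper":82,"travel":[0,0,0],"rotation":[0,0,0]},
  {"gripper":82,"travel":[0,0,0],"rotation":[0,0,0]},
])

```text
t: 22.65
tcp_pos: [0.6037, 0.0557, 0.1344]
tool_rot: [-0.027, 1.0, 0.002, -0.0]
force: [-0.4, -0.0, -1.0]
finger_gap: 0.956
```

Request:
send_rows([
  {"gripper":28,"travel":[0,0,0],"rotation":[0,0,0]},
  {"gripper":28,"travel":[0,0,0],"rotation":[0,0,0]},
  {"gripper":28,"travel":[0,0,0],"rotation":[0,0,0]},
  {"gripper":28,"travel":[0,0,0],"rotation":[0,0,0]},
  {"gripper":28,"travel":[0,0,0],"rotation":[0,0,0]},
  {"gripper":28,"travel":[0,0,0],"rotation":[0,0,0]},
  {"gripper":28,"travel":[0,0,0],"rotation":[0,0,0]},
  {"gripper":28,"travel":[0,0,0],"rotation":[0,0,0]},
  {"gripper":28,"travel":[0,0,0],"rotation":[0,0,0]},
  {"gripper":28,"travel":[0,0,0],"rotation":[0,0,0]},
])

```text
t: 23.48
tcp_pos: [0.6056, 0.056, 0.1371]
tool_rot: [-0.027, 1.0, 0.002, 0.002]
force: [-1.3, 1.7, 12.2]
finger_gap: 0.337
```

```bash
python3 - <<'E'
from h import *
snap('wrist','r2.png')
E
python3 trk.py r2.png 21 21
```

```text
boltL shift px -0.42 dy -4 c 0.963 -> mm -0.20
boltR shift px 0.11 dy -4 c 0.984 -> mm 0.20
rodend shift px 23.91 dy -4 c 0.955 -> mm 17.60
collar shift px 22.68 dy -4 c 0.962 -> mm 16.70
head shift px 23.20 dy -4 c 0.696 -> mm 17.08
```

Request:
send_rows([
  {"gripper":82,"travel":[0,0,0],"rotation":[0,0,0]},
  {"gripper":82,"travel":[0,0,0],"rotation":[0,0,0]},
  {"gripper":82,"travel":[0,0,0],"rotation":[0,0,0]},
  {"gripper":82,"travel":[0,0,0],"rotation":[0,0,0]},
  {"gripper":82,"travel":[0,0,0],"rotation":[0,0,0]},
  {"gripper":82,"travel":[0,0,0],"rotation":[0,0,0]},
  {"gripper":82,"travel":[0,0,0],"rotation":[0,0,0]},
  {"gripper":82,"travel":[0,0,0],"rotation":[0,0,0]},
  {"gripper":82,"travel":[0,0,0],"rotation":[0,0,0]},
  {"gripper":82,"travel":[0,0,0],"rotation":[0,0,0]},
])

```text
t: 24.37
tcp_pos: [0.6037, 0.0557, 0.1343]
tool_rot: [-0.027, 1.0, 0.002, -0.0]
force: [0.5, -0.0, 0.1]
finger_gap: 0.96
```

Request:
send_rows([
  {"gripper":28,"travel":[0,0,0],"rotation":[0,0,0]},
  {"gripper":28,"travel":[0,0,0],"rotation":[0,0,0]},
  {"gripper":28,"travel":[0,0,0],"rotation":[0,0,0]},
  {"gripper":28,"travel":[0,0,0],"rotation":[0,0,0]},
  {"gripper":28,"travel":[0,0,0],"rotation":[0,0,0]},
  {"gripper":28,"travel":[0,0,0],"rotation":[0,0,0]},
  {"gripper":28,"travel":[0,0,0],"rotation":[0,0,0]},
  {"gripper":28,"travel":[0,0,0],"rotation":[0,0,0]},
  {"gripper":28,"travel":[0,0,0],"rotation":[0,0,0]},
  {"gripper":28,"travel":[0,0,0],"rotation":[0,0,0]},
])

```text
t: 25.2
tcp_pos: [0.6056, 0.056, 0.1371]
tool_rot: [-0.027, 1.0, 0.002, 0.002]
force: [-1.0, 2.0, 11.6]
finger_gap: 0.337
```

```bash
python3 - <<'E'
from h import *
snap('wrist','r3.png')
E
python3 trk.py r3.png 34 30
```

```text
boltL shift px -0.39 dy -4 c 0.967 -> mm -0.20
boltR shift px 0.16 dy -4 c 0.981 -> mm 0.20
rodend shift px 35.96 dy -4 c 0.944 -> mm 26.39
collar shift px 34.17 dy -4 c 0.765 -> mm 25.08
head shift px 28.47 dy -5 c 0.675 -> mm 20.91
```

Request:
send_rows([
  {"gripper":42,"travel":[0,0,0],"rotation":[0,0,0]},
  {"gripper":42,"travel":[0,0,0],"rotation":[0,0,0]},
  {"gripper":42,"travel":[0,0,0],"rotation":[0,0,0]},
  {"gripper":42,"travel":[0,0,0],"rotation":[0,0,0]},
  {"gripper":28,"travel":[0,0,0],"rotation":[0,0,0]},
  {"gripper":28,"travel":[0,0,0],"rotation":[0,0,0]},
  {"gripper":28,"travel":[0,0,0],"rotation":[0,0,0]},
  {"gripper":28,"travel":[0,0,0],"rotation":[0,0,0]},
  {"gripper":28,"travel":[0,0,0],"rotation":[0,0,0]},
  {"gripper":28,"travel":[0,0,0],"rotation":[0,0,0]},
])

```text
t: 26.08
tcp_pos: [0.6049, 0.056, 0.1356]
tool_rot: [-0.027, 1.0, 0.002, 0.001]
force: [0.6, 1.7, 6.5]
finger_gap: 0.342
```

```bash
python3 - <<'E'
from h import *
snap('wrist','r4.png')
E
python3 trk.py r4.png 38 30
python3 - <<'E'
import cv2,numpy as np
# bowl & head shift relative r1 -> r3,r4 ; rod r3->r4
ims={k:cv2.imread(f'pics/r{k}.png',0) for k in(1,2,3,4)}
def m(a,b,box,s=16):
    x0,y0,x1,y1=box;T=ims[a][y0:y1,x0:x1];xs=max(0,x0-s);r=cv2.matchTemplate(ims[b][y0-4:y1+4,xs:x1+s],T,3+2)
    _,v,_,(i,j)=cv2.minMaxLoc(r);d=0
    if 0<i<r.shape[1]-1:l,c,q=r[j,i-1:i+2];d=.5*(l-q)/(l-2*c+q)
    return round(x0-xs-i-d,2),round(v,3)
print('bowl foot 2-3',m(2,3,(80,222,122,262)),'3-4',m(3,4,(80,222,122,262)))
print('rodend 3-4',m(3,4,(422,222,450,262)))
print('collar 3-4',m(3,4,(184,220,200,262)))
R=[ims[k][40+150:40+245,60:310] for k in(2,3,4)]
cv2.imwrite('pics/cmp.png',cv2.resize(np.vstack([cv2.imread(f'pics/r{k}.png')[195:275,50:290] for k in(1,3,4)]),None,fx=3.3,fy=2.5,interpolation=cv2.INTER_CUBIC))
E
```

```text
boltL shift px -0.09 dy -2 c 0.989 -> mm -0.03
boltR shift px -0.02 dy -2 c 0.988 -> mm 0.03
rodend shift px 35.63 dy -2 c 0.938 -> mm 26.10
collar shift px 35.05 dy -2 c 0.754 -> mm 25.68
head shift px 29.29 dy -3 c 0.674 -> mm 21.46
bowl foot 2-3 (np.float32(1.7), 0.988) 3-4 (np.float32(1.23), 0.997)
rodend 3-4 (np.float32(-0.32), 0.995)
collar 3-4 (np.float32(0.82), 0.994)
```

Request:
send_rows([
  {"gripper":45,"travel":[0,0,0],"rotation":[0,0,0]},
  {"gripper":45,"travel":[0,0,0],"rotation":[0,0,0]},
  {"gripper":45,"travel":[0,0,0],"rotation":[0,0,0]},
  {"gripper":45,"travel":[0,0,0],"rotation":[0,0,0]},
  {"gripper":45,"travel":[0,0,0],"rotation":[0,0,0]},
  {"gripper":45,"travel":[0,0,0],"rotation":[0,0,0]},
])

```text
t: 26.63
tcp_pos: [0.6038, 0.0551, 0.134]
tool_rot: [-0.027, 1.0, 0.001, -0.001]
force: [1.0, -4.9, -1.8]
finger_gap: 0.522
```

Request:
send_rows([
  {"gripper":28,"travel":[0,0,0],"rotation":[0,0,0]},
  {"gripper":28,"travel":[0,0,0],"rotation":[0,0,0]},
  {"gripper":28,"travel":[0,0,0],"rotation":[0,0,0]},
  {"gripper":28,"travel":[0,0,0],"rotation":[0,0,0]},
  {"gripper":28,"travel":[0,0,0],"rotation":[0,0,0]},
  {"gripper":28,"travel":[0,0,0],"rotation":[0,0,0]},
  {"gripper":28,"travel":[0,0,0],"rotation":[0,0,0]},
])

```text
t: 27.22
tcp_pos: [0.604, 0.056, 0.1353]
tool_rot: [-0.027, 1.0, 0.002, 0.0]
force: [-0.5, 0.1, 6.0]
finger_gap: 0.338
```

```bash
python3 - <<'E'
from h import *
snap('wrist','r5.png')
E
python3 trk.py r5.png 38 30
```

```text
boltL shift px -0.11 dy -1 c 0.982 -> mm -0.01
boltR shift px -0.08 dy -1 c 0.989 -> mm 0.01
rodend shift px 35.57 dy -1 c 0.937 -> mm 26.09
collar shift px 35.03 dy -1 c 0.755 -> mm 25.69
head shift px 29.24 dy -1 c 0.675 -> mm 21.46
```

Request:
send_rows([
  {"gripper":56,"travel":[0,0,0],"rotation":[0,0,0]},
  {"gripper":56,"travel":[0,0,0],"rotation":[0,0,0]},
  {"gripper":56,"travel":[0,0,0],"rotation":[0,0,0]},
  {"gripper":56,"travel":[0,0,0],"rotation":[0,0,0]},
  {"gripper":56,"travel":[0,0,0],"rotation":[0,0,0]},
  {"gripper":56,"travel":[0,0,0],"rotation":[0,0,0]},
  {"gripper":56,"travel":[0,0,0],"rotation":[0,0,0]},
])

```text
t: 27.85
tcp_pos: [0.6029, 0.0555, 0.1339]
tool_rot: [-0.027, 1.0, 0.002, -0.001]
force: [-1.1, -2.7, -0.9]
finger_gap: 0.657
```

Request:
send_rows([
  {"gripper":28,"travel":[0,0,0],"rotation":[0,0,0]},
  {"gripper":28,"travel":[0,0,0],"rotation":[0,0,0]},
  {"gripper":28,"travel":[0,0,0],"rotation":[0,0,0]},
  {"gripper":28,"travel":[0,0,0],"rotation":[0,0,0]},
  {"gripper":28,"travel":[0,0,0],"rotation":[0,0,0]},
  {"gripper":28,"travel":[0,0,0],"rotation":[0,0,0]},
  {"gripper":28,"travel":[0,0,0],"rotation":[0,0,0]},
  {"gripper":28,"travel":[0,0,0],"rotation":[0,0,0]},
])

```text
t: 28.52
tcp_pos: [0.6044, 0.056, 0.1365]
tool_rot: [-0.028, 1.0, 0.001, 0.001]
force: [-3.5, -0.8, 7.6]
finger_gap: 0.339
```

```bash
python3 - <<'E'
from h import *
snap('wrist','r6.png')
E
python3 trk.py r6.png 42 30
```

```text
boltL shift px -0.48 dy -2 c 0.961 -> mm -0.20
boltR shift px 0.07 dy -2 c 0.986 -> mm 0.20
rodend shift px 39.81 dy -2 c 0.944 -> mm 29.28
collar shift px 38.52 dy -2 c 0.660 -> mm 28.33
head shift px 29.40 dy -3 c 0.644 -> mm 21.66
```

```bash
python3 - <<'E'
import cv2,numpy as np
cv2.imwrite('pics/cmp2.png',cv2.resize(np.vstack([cv2.imread(f'pics/r{k}.png')[195:280,50:250] for k in(1,6)]),None,fx=4,fy=3.5,interpolation=cv2.INTER_CUBIC))
E
```

```text
(no output)
```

View pics/cmp2.png

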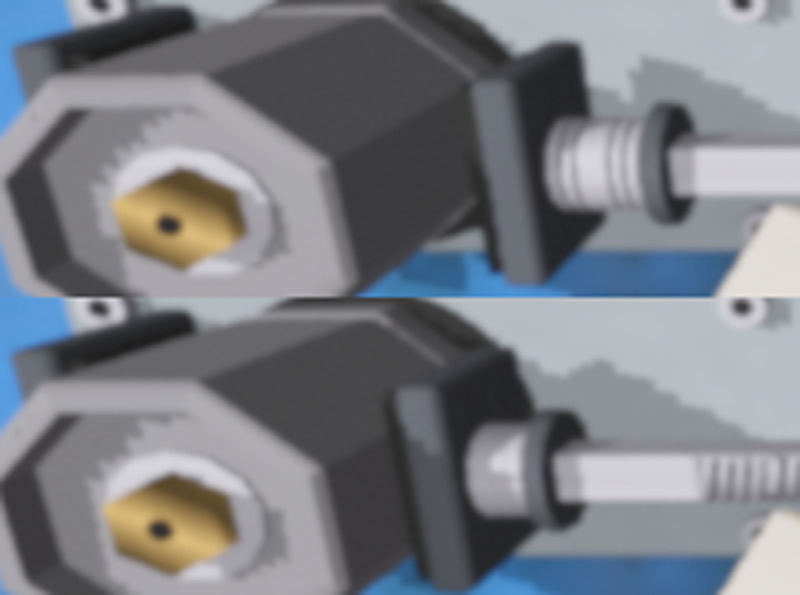

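Request:
send_rows([
  {"gripper":28,"travel":[0,0,0],"rotation":[0,0,0]},
  {"gripper":28,"travel":[0,0,0],"rotation":[0,0,0]},
  {"gripper":28,"travel":[0,0,0],"rotation":[0,0,0]},
  {"gripper":28,"travel":[0,0,0],"rotation":[0,0,0]},
  {"gripper":28,"travel":[0,0,0],"rotation":[0,0,0]},
  {"gripper":28,"travel":[0,0,0],"rotation":[0,0,0]},
])

```text
t: 29.07
tcp_pos: [0.6044, 0.056, 0.1365]
tool_rot: [-0.028, 1.0, 0.001, 0.001]
force: [-1.8, -0.3, 6.9]
finger_gap: 0.339
```

```bash
python3 - <<'E'
from h import *
snap('wrist','r7.png')
import subprocess;print(subprocess.run(['python3','-c','import trk;trk.track("r0.png","r7.png",dict(boltL=0,boltR=0,rodend=42,collar=42,head=30))'],capture_output=True,text=True).stdout)
print(manip.sign_off())
E
```

```text
boltL shift px -0.47 dy -2 c 0.962 -> mm -0.20
boltR shift px 0.07 dy -2 c 0.986 -> mm 0.20
rodend shift px 39.82 dy -2 c 0.944 -> mm 29.28
collar shift px 38.52 dy -2 c 0.660 -> mm 28.33
head shift px 29.40 dy -3 c 0.643 -> mm 21.65

this script no longer has the robotException ignored in: <_io.TextIOWrapper mode='rw' encoding='UTF-8'>
Traceback (most recent call last):
BrokenPipeError: [Errno 32] Broken pipe
```

```bash
python3 -c "
from station import manip
s=manip.sense();print(s['t'],s['finger_gap']);print(manip.sign_off())"
```

```text
29.1167 0.3362506629293702
the job is handed in; nothing more can be done
None
```

The bowl is clamped mouth-down on the spigot and the job is handed in, at about 29 s of the 67 s allowed. I laid the bowl on its side, re-gripped it from the foot end, turned it over and let go. Then I pumped the trigger with three full squeezes and short re-squeezes (two moved nothing, the last added 3 mm). I finished with the trigger still held fully squeezed.

**Seating:** after letting go, the camera put the bowl's foot within about 1 mm of the spigot axis at the 80 mm height it should have when seated. There was no separate check that it sits flat on the ring.

**Clamping:** the rod moved about 28–29 mm and the moving jaw about 21 mm, so the spring is squeezed about 7–8 mm of its 18 mm. The last 3 mm of rod travel moved the jaw only 0.2 mm, so it is bearing on the bowl. The readings stayed the same over the final half second or so of holding.

**Less certain:**
- The automatic tracking of the jaw and collar matched only moderately (about 0.65). A picture comparison gave about 7–8 mm, so I would allow 1–2 mm either way on the squeeze.
- My first sign-off call failed because a second script had taken the connection. The repeat call was accepted.

I saw nothing else on the cart moved in the pictures I viewed, but I made no separate check of the bystander parts.

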